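Index the loupe sleeve to the next hole and hold the lock pin home

ROBOT

A 6-joint arm with a two-finger parallel gripper is mounted at the origin on the work surface. World frame = base frame: x ahead of the robot, y to its left, z up, the work surface at z = 0. Lengths are in mm, angles in rad, forces in N, time in s.
With the tool pointing down it reaches from about 375 to 925 mm from the base axis. Payload 5.7 kg.
Tool frame: the origin (TCP) lies at the very end of the fingers, on their centre line; the grasp point (between the pads) lies 19 mm behind it; x points along the fingers, z is the direction in which the jaws open and shut, and the axes are right-handed (so a half turn about x gives the same grasp; the last joint's range is limited). The gripper opens to 85 mm and grips with 20 to 120 N. Pads are 22 mm wide; open, the fingers measure 114 mm over their backs; the gripper's body (76 mm by 85 mm) begins 54 mm behind the grasp point. The pads swing forward as they close: fully open they stand 13 mm farther back than shut.
Start: joints at [1.148, 0.359, 1.51, -0, 1.272, -0.115], TCP at [181.77, 571.772, 231.267] pointing down, gripper open.
Joint ranges: [-2.97, 2.97], [-1.01, 2.36], [0.21, 2.38], [-0.96, 4.11], [0.2, 2.71], [-2.98, 2.98]. Speed limits (rad/s): [2.39, 2.39, 3.14, 3.14, 3.14, 3.14].

INTERFACE

Orientations are given as a unit quaternion [w, x, y, z].
In Python, from rig import telemetry, cams, job gives the robot as it stands. The module is installed in compiled form; this text tells all that it offers.
- The arm moves only by the shell command python3 -m crank 'ROWS' [FORCE]. ROWS is JSON, a list of rows, each a list of 3 entries, a list of its own where there are three numbers: the shift along the tool's x, y, z in cm, then the turn, a rotation vector about the tool's x, y, z in rad, then the opening, from -1 (shut) to 1 (fully open). A call has 1 to 12 rows; each row is the pose to reach, as a shift and turn from the pose measured when the call began, along the tool's axes at that moment; what a row does not reach only later rows make up. A row lasts 1/10 s, in which the tool goes at most 50 mm and 8.59 degrees, less where a joint would pass 70% of its speed; a pose out of reach is approached as far as the arm can. A call with a gripper value outside its range is refused whole. The fingers move at their own pace and stop on an object; FORCE is the grip in N (left out, the last holds). Time passes only in rows, so rows that repeat a pose let the fingers close. It gives the time, the measured TCP pose, the force and the opening at its end, in the units of the state.
- telemetry.get_obs(): the state, without advancing time (a new reading comes with each control period).
- cams.get_image(name): name is "scene" or "top" or "wrist"; returns the picture (384x512x3 uint8, red, green, blue); there is no depth.
- cams.camera_params(name): a dict with "mtx" (3x3 intrinsics, pixels), "k1" (the pictures are not rectified: a ray, as slopes to the right and down, at radius r is drawn at 1 + k1 r^2 times it, then the intrinsics apply), "R" (3x3) and "t" (3): a world point X has camera coordinates R X + t. Camera axes: x right, y down, z forward; pixel columns grow to the right and rows downward; lengths in mm; the calibration is good to about 2 mm. A picture is of the moment at which its call begins: read the wrist's pose just before it. camera_params takes no time and is no camera call; for the wrist camera it gives the pose at the moment of the call.
- job.finish_job(): hands the job in, once; it reports no verdict.
The state is a dict: "time": time; "joint_pos": joint angles; "joint_velocities": joint speeds; "joint_efforts": joint torques, N m; "eef_pos": TCP position; "tcp_rot": TCP orientation; "contact_force": force on the tool from outside, world axes, zero at the start; "moment": the same for the moment, N m; "finger_gap": finger opening in mm.
Only numpy, scipy, OpenCV 4.12 (cv2) and the standard library are available. Lean on these libraries where they do the work, as an engineer would, in place of code of your own. Each camera call takes 0.05 s, during which the arm holds its last target. There are 200 camera calls.

TASK

Draw the end cap of the loupe rail out by its upright tab as far as it goes, so that the next hole is uncovered. Then grip the spring lock plunger's knurled steel knob, pull it up, slide the sleeve with its loupe one hole on towards the capped end, and let the pin down fully home in that next hole. Finish while still gripping the knob with the pin held engaged - do not let go - and leave the other things on the shelf as they lie.

Things in the scene. Friction and masses are not known exactly. Their poses are not given: they have to be found in the camera images.
- rail: Loupe rail, fixed to the shelf, but placed elsewhere and turned up to 0.35 rad each time: grey base plate 155 x 210 x 10 mm carrying an aluminium square tube, 30 x 30 mm, 170 mm long, top face at z = 65 mm. Origin: on the shelf straight below the first hole (pin in it at the start). +y: along the tube to the capped end; +x: away from the robot, to the loupe's side; z up.
- next_hole (a point): Centre of the mouth of the next hole, in the tube's top face (z = 65 mm), at y = +50 mm of the rail. At the start the end cap hides it. The tube has three holes, 14 mm square, at y = -50, 0 and +50 mm.
- knob: Pull knob of the lock plunger: upright knurled steel cylinder, 22 mm across, 36 mm tall, on top of the sleeve; z = 82 to 118 mm with the pin home. Origin: centre of its underside; z up. The pin (10 mm across, round tip) is fixed rigidly below it: the knob moves straight up and down in the sleeve and travels along the tube with it.
- knob_grip (a point): Point on the knob's axis 24 mm above its underside (z = 106 mm with the pin home), a good height to grip.
- plunger (a joint): How far knob and pin are pulled up, m. 0 = pin fully home, 12 mm deep in a hole; 0.020 = upper stop. From about 0.012 the pin is clear of the tube; resting on the tube between holes it reads about 0.012. A spring pushes it down, 3 N at home, 6 N at the upper stop.
- sleeve (a joint): Position of the sleeve along the tube, m: 0 in the first hole, 0.050 in the next hole, growing towards the cap (+y of the rail). It slides with about 1.5 N of friction once the pin is clear; hard stop at 0.058. The pin has 2 mm of play each way in a hole, so pinned the joint reads within 0.002 of the hole.
- sleeve_top (a point): Centre of the top face of the sleeve, under the knob, at z = 77 mm (a flat round collar rises to 80 mm). The sleeve is a dark steel saddle on the tube, 48 mm long, 44 mm wide, with a round loupe (48 mm across, top at z = 62 mm) held 74 mm out on its +x side.
- cap (a joint): How far the end cap is drawn out along the tube, m: 0 = pushed on (starts at 0 to 0.002), 0.045 = fully out at its stop, where it stays, captive on the tube. A catch gives way at 3 to 6 N within the first 15 mm, after that it takes about 2 N. Pushed on, it covers the next hole and stands in the way of the sleeve after 10 mm; drawn out it leaves it free.
- tab_grip (a point): Point to grip on the upright flat tab on top of the end cap (grey plastic cover, 64 mm long, 44 mm wide, top at z = 72 mm). The tab is 12 mm thick along the tube, 26 mm wide across it, from z = 72 to 116 mm; this point is in its middle at z = 103 mm, 88 mm from the knob's axis along the tube with the cap on. It moves with the cap.
- mug: Bystander: blue enamel mug, 76 mm across, 85 mm tall, with brass drift punches standing in it (to 145 mm); origin at its underside. Leave it alone.
- roller: Bystander: grey rubber mat roller, 40 mm across, 110 mm long, with a wooden handle, lying down; origin under the rubber's middle. Leave it alone.
- puck: Bystander: brass record weight, 66 mm across, 46 mm tall with a small waist grip, near the rail on the robot's side; origin at its underside. It is not the plunger knob. Leave it alone.
- stylus_case: Bystander: small black stylus case, 44 x 70 x 22 mm; origin at its underside. Leave it alone.
- jar: Bystander: small amber glass jar, 44 mm across, 50 mm tall; origin at its underside. Leave it alone.
- brush: Bystander: brush about 150 mm long, lying on the shelf on the robot's side of the rail; leave it alone.
- gauge_block: Bystander: steel gauge block 30 x 60 x 30 mm; origin at its underside. Leave it alone.

How it is judged (in metres and radians):
On the way, in this order (a step that is already met when the one before it is completed fails the run):
1. the end cap is drawn out to its stop while the sleeve is still pinned in the first hole (value of joint cap above 0.041 m and value of joint sleeve below 0.006 m and value of joint plunger below 0.004 m), for 0.2 s.
2. the plunger is pulled up by the knob so that the pin leaves the first hole (value of joint plunger above 0.009 m and value of joint sleeve below 0.012 m and contact force between the fingers and knob above 2 N), for 0.05 s.
3. the sleeve is on its way to the next hole with the pin up (value of joint plunger above 0.009 m and value of joint sleeve above 0.02 m), for 0.05 s.
At the end, for the whole second after the job is handed in: The sleeve stands in the next hole (50 mm on, within 4 mm), the pin is fully home (within 2 mm), the end cap is still drawn out (at least 39 mm of 45), the sleeve is at rest and the fingers are still holding the knob (more than 2 N), through the last second (value of joint sleeve between 0.046 and 0.054 m and value of joint plunger below 0.002 m and value of joint cap above 0.039 m and contact force between the fingers and knob above 2 N and velocity of joint sleeve between -0.01 and 0.01 m/s); the arm keeps its last pose, push and grip.
It fails at once if a bystander was shifted by more than 30 mm (distance of any of mug, roller, puck, stylus_case, jar, brush, gauge_block from where it was at the start of the episode above 0.03 m).
It fails at once if a bystander was knocked over (angle between any of mug, puck, jar's own z axis and vertical above 0.5 rad).
It also fails if it takes over 42 s, if anything falls off the work surface, if the arm or the gripper's body presses on something with over 40 N, if the wrist force passes 120 N, or if a joint passes its speed limit or range.

## Working session

There is one attempt and no reset: what is moved stays moved. The work goes in short steps, Python scripts to look and compute and a shell command to move; the robot and the scene stay as the last step left them, time stands still between calls to the robot, and variables do not carry over. Pictures are saved under pics/ and viewed, on a budget of 10 in all, crops included, one or two more only if the job needs it, and the job is handed in when it is done.

```bash
mkdir -p pics; python3 - <<'E'
from rig import telemetry,cams
import cv2
print(telemetry.get_obs())
for n in("top","scene"):
    im=cams.get_image(n); cv2.imwrite(f"pics/{n}0.png",im[...,::-1]); print(n,cams.camera_params(n))
E
```

```text
{'time': 0.0, 'joint_pos': array([ 1.14793094e+00,  3.59523109e-01,  1.51145555e+00, -2.05756996e-05,
        1.27250164e+00, -1.15106083e-01]), 'joint_velocities': array([ 0.00113382,  0.00014685, -0.00075676,  0.00057447, -0.00074243,
        0.00174286]), 'joint_efforts': array([ 8.53806359e-04, -5.27622592e+01, -2.78624278e+01, -7.58051465e-05,
        1.30328248e-02,  1.49242095e-05]), 'eef_pos': array([181.48510435, 571.16519084, 230.43401477]), 'tcp_rot': array([ 0.57015004, -0.41779251,  0.57130388,  0.41712136]), 'contact_force': array([-0.26546691,  0.44991473, -0.42748391]), 'moment': array([-0.00799488,  0.02633436,  0.01882536]), 'finger_gap': 85.63385309421656}
top {'mtx': array([[460.3549898 ,   0.        , 246.28993352],
       [  0.        , 460.3549898 , 199.54406898],
       [  0.        ,   0.        ,   1.        ]]), 'k1': -0.17019793606860117, 'R': array([[-0.01797568, -0.99983522,  0.00253005],
       [-0.99861959,  0.0178288 , -0.04940691],
       [ 0.04935366, -0.00341468, -0.99877553]]), 't': array([  21.34861943,  562.28414972, 1298.06503982])}
scene {'mtx': array([[346.51453756,   0.        , 252.60609427],
       [  0.        , 346.51453756, 190.85159404],
       [  0.        ,   0.        ,   1.        ]]), 'k1': -0.10871899814296984, 'R': array([[ 0.17100969,  0.9852559 ,  0.00514697],
       [ 0.75478711, -0.12764622, -0.64343055],
       [-0.63328675,  0.11391773, -0.76548719]]), 't': array([-117.56815833, -363.49098598, 1392.87364264])}
```

View pics/top0.png

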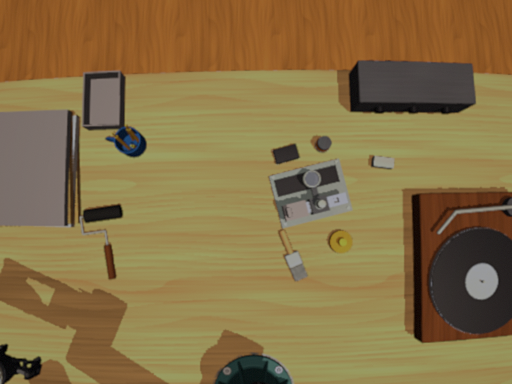

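View pics/scene0.png

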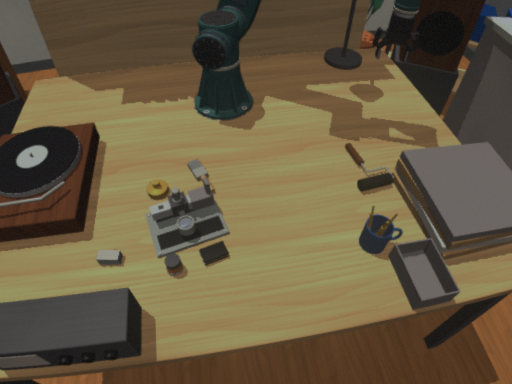

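The top view shows the rail at about (312,193), with the knob near (320,203), the cap near (298,209) on the left (+y) and the puck at (341,241). I'll enlarge both views.

```bash
cat > h.py <<'E'
import numpy as np,cv2
from scipy.spatial.transform import Rotation as Ro
from rig import telemetry,cams
def ray(P,uv):
    K=P['mtx'];d=cv2.undistortPoints(np.array([[uv]],float),K,np.array([P['k1'],0,0,0.]))[0,0]
    R=np.array(P['R']);o=-R.T@P['t'];v=R.T@np.array([d[0],d[1],1]);return o,v
def plane(P,uv,z):
    o,v=ray(P,uv);return o+v*(z-o[2])/v[2]
def proj(P,X):
    R=np.array(P['R']);return cv2.projectPoints(np.array([X],float),cv2.Rodrigues(R)[0],np.array(P['t']),P['mtx'],np.array([P['k1'],0,0,0.]))[0][0,0]
def rot():
    o=telemetry.get_obs();q=o['tcp_rot'];return o,Ro.from_quat([q[1],q[2],q[3],q[0]]).as_matrix()
E
python3 - <<'E'
import cv2,numpy as np
a=cv2.imread('pics/top0.png')[150:240,260:360];b=cv2.imread('pics/scene0.png')[165:255,140:240]
cv2.imwrite('pics/c0.png',np.hstack([cv2.resize(x,None,fx=4,fy=4,interpolation=2) for x in(a,b)]))
E
```

```text
(no output)
```

View pics/c0.png

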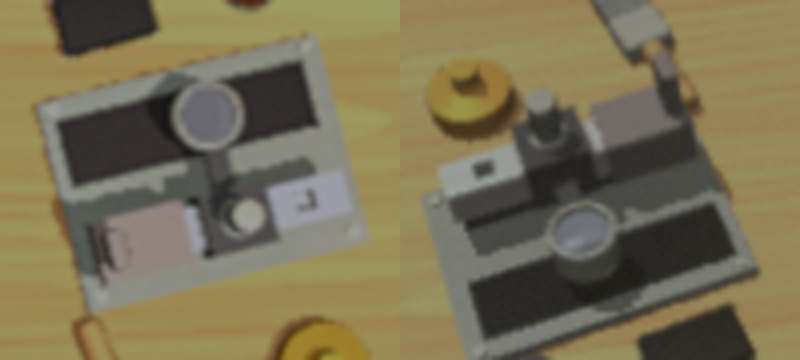

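```bash
python3 - <<'E'
from h import *
P=cams.camera_params('top');f=lambda u,v,z:plane(P,(u/4+260-.4,v/4+150-.4),z)
k=f(247,217,118);t=f(118,250,116);c=[f(*p,10) for p in((38,105),(315,37),(368,240),(95,312))]
print('knob',k,'tab',t);
S=cams.camera_params('scene');k2=plane(S,((543-400)/4+140-.4,99/4+165-.4),118);t2=plane(S,((664-400)/4+140-.4,58/4+165-.4),116);print(k2,t2)
for a,b in((1,0),(2,3)):
  d=c[a]-c[b];print(np.linalg.norm(d),np.arctan2(d[0],-d[1]))
for a,b in((0,3),(1,2)):
  d=c[a]-c[b];print(np.linalg.norm(d),np.arctan2(d[1],d[0]))
print(np.linalg.norm(t-k),np.arctan2(-(t-k)[0],(t-k)[1]))
o,R=rot();print(R)
E
```

```text
knob [ 542.54045559 -185.94268278  118.        ] tab [ 522.47606413 -100.31425162  116.        ]
[ 544.83525815 -188.82497044  118.        ] [ 519.44877294 -104.34376193  116.        ]
207.32608178896686 0.22552090548640027
204.3357540699056 0.23528683497969344
153.64839155944193 0.24799087144401052
151.61478195129143 0.228502887432665
87.97049520842424 0.2301667583253892
[[-6.73248994e-04 -9.52997096e-01  3.02978680e-01]
 [-1.51658040e-03  3.02979374e-01  9.52995907e-01]
 [-9.99998623e-01  1.82112008e-04 -1.64927727e-03]]
```

```bash
python3 -m crank '[[[0,-33.4,-23.1],[-0.2,0,0],1],[[0,-33.4,-23.1],[-0.2,0,0],1],[[0,-33.4,-23.1],[-0.2,0,0],1],[[0,-33.4,-23.1],[-0.2,0,0],1],[[0,-33.4,-23.1],[-0.2,0,0],1],[[0,-33.4,-23.1],[-0.2,0,0],1],[[0,-33.4,-23.1],[-0.2,0,0],1],[[0,-33.4,-23.1],[-0.2,0,0],1],[[0,-33.4,-23.1],[-0.2,0,0],1],[[0,-52.8,-53.8],[-0.541,0,0],1],[[0,-52.8,-53.8],[-0.541,0,0],1],[[0,-52.8,-53.8],[-0.541,0,0],1]]' 40
cat > to.py <<'E'
import sys
from h import *
x,y,z,yaw=map(float,sys.argv[1:])  # yaw = rail yaw; tool z along rail +y
o,R=rot();d=np.array([x,y,z])-o['eef_pos']
Rt=np.column_stack([[0,0,-1],[-np.cos(yaw),-np.sin(yaw),0],[-np.sin(yaw),np.cos(yaw),0]])
print('t',o['time'],'p',o['eef_pos'].round(1),'F',o['contact_force'].round(1),'gap',o['finger_gap'],'shift cm',(R.T@d/10).round(2),'turn',Ro.from_matrix(R.T@Rt).as_rotvec().round(3), 'j',o['joint_pos'].round(2))
E
python3 to.py 521.5 -102 200 .233
```

```text
time: 1.3
eef_pos: [464.6, 117.0, 230.8]
tcp_rot: [0.436, -0.556, 0.437, 0.556]
contact_force: [0.8, 1.4, -0.5]
finger_gap: 85.4
t 1.3 p [464.6 117.  230.8] F [ 0.8  1.4 -0.5] gap 85.40960261953214 shift cm [  3.09  -0.33 -22.63] turn [ 0.006 -0.001 -0.001] j [ 0.1   0.19  1.76 -0.    1.2  -1.71]
```

```bash
python3 -m crank '[[[3.1,-0.3,-22.6],[0.006,0,0],1],[[3.1,-0.3,-22.6],[0.006,0,0],1],[[3.1,-0.3,-22.6],[0.006,0,0],1],[[3.1,-0.3,-22.6],[0.006,0,0],1],[[3.1,-0.3,-22.6],[0.006,0,0],1],[[3.1,-0.3,-22.6],[0.006,0,0],1],[[3.1,-0.3,-22.6],[0.006,0,0],1],[[3.1,-0.3,-22.6],[0.006,0,0],1]]'
python3 to.py 521.5 -102 84 .233
python3 - <<'E'
from h import *
P=cams.camera_params('wrist');im=cams.get_image('wrist')[...,::-1].copy()
cv2.imwrite('pics/w1.png',im);np.save('w1.npy',[P['mtx'],P['R']]);import pickle;pickle.dump(P,open('w1.pkl','wb'))
for X in((521.5,-102,116),(542.5,-187,118)):print(proj(P,X))
E
```

```text
time: 2.1
eef_pos: [520.5, -100.4, 199.8]
tcp_rot: [0.438, -0.554, 0.439, 0.556]
contact_force: [-0.3, 0.0, -0.3]
finger_gap: 85.0
t 2.1 p [ 520.5 -100.4  199.8] F [-0.3  0.  -0.3] gap 84.95283621704145 shift cm [11.58 -0.08 -0.19] turn [ 0.001  0.    -0.002] j [-0.32  0.29  1.7  -0.    1.15 -2.13]
[256.17574673 197.48705235]
[156.76107268 198.92805431]
```

View pics/w1.png

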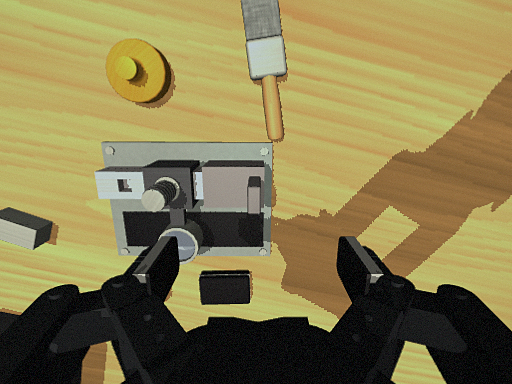

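The tab top is at about (254,198) and the knob top at (154,200), both about 2 px left of prediction. That puts tab y near -104 and knob y near -189. I'll descend over the tab, then close.

```bash
python3 -m crank '[[[5,-0.1,-0.35],[0,0,0],1],[[9,-0.1,-0.35],[0,0,0],1],[[11.5,-0.1,-0.35],[0,0,0],1],[[11.5,-0.1,-0.35],[0,0,0],0],[[11.5,-0.1,-0.35],[0,0,0],-0.5],[[11.5,-0.1,-0.35],[0,0,0],-1],[[11.5,-0.1,-0.35],[0,0,0],-1],[[11.5,-0.1,-0.35],[0,0,0],-1],[[11.5,-0.1,-0.35],[0,0,0],-1],[[11.5,-0.1,-0.35],[0,0,0],-1]]' 40
python3 to.py 521.5 -103.5 84 .233
```

```text
time: 3.15
eef_pos: [523.2, -103.7, 86.3]
tcp_rot: [-0.438, 0.555, -0.438, -0.555]
contact_force: [-0.7, 1.2, 6.9]
finger_gap: 11.4
t 3.15 p [ 523.2 -103.7   86.3] F [-0.7  1.2  6.9] gap 11.367685705910663 shift cm [0.23 0.16 0.06] turn [ 0.001 -0.001  0.   ] j [-0.32  0.44  1.81 -0.    0.89 -2.13]
```

```bash
python3 -m crank '[[[0,0,0.4],[0,0,0],-1],[[0,0,0.8],[0,0,0],-1],[[0,0,1.2],[0,0,0],-1],[[0,0,1.7],[0,0,0],-1],[[0,0,2.2],[0,0,0],-1],[[0,0,2.7],[0,0,0],-1],[[0,0,3.2],[0,0,0],-1],[[0,0,3.7],[0,0,0],-1],[[0,0,4.1],[0,0,0],-1],[[0,0,4.5],[0,0,0],-1],[[0,0,4.6],[0,0,0],-1],[[0,0,4.6],[0,0,0],-1]]' 40
python3 to.py 512.7 -59.9 84 .233
python3 - <<'E'
from h import *
import pickle
P=cams.camera_params('wrist');im=cams.get_image('wrist')[...,::-1].copy()
cv2.imwrite('pics/w2.png',im);pickle.dump(P,open('w2.pkl','wb'))
E
```

```text
time: 4.35
eef_pos: [513.0, -60.3, 86.3]
tcp_rot: [-0.437, 0.556, -0.438, -0.554]
contact_force: [0.4, -8.1, -2.6]
finger_gap: 11.7
t 4.35 p [513.  -60.3  86.3] F [ 0.4 -8.1 -2.6] gap 11.714017161358647 shift cm [0.23 0.02 0.04] turn [ 0.002 -0.004  0.001] j [-0.25  0.42  1.85 -0.    0.87 -2.05]
```

View pics/w2.png

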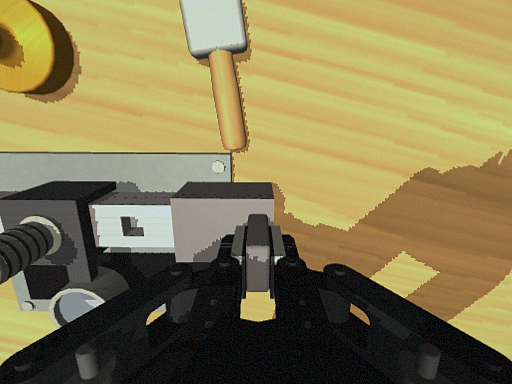

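The hole is uncovered at (132,226), the cap moved about 45 mm and the force reads 8 N, which fits the stop. I'll nudge 3 mm more to confirm, then let go and rise.

```bash
python3 -m crank '[[[0,0,0.3],[0,0,0],-1],[[0,0,0.3],[0,0,0],-1],[[0,0,0.3],[0,0,0],-1]]'
python3 -m crank '[[[0,0,0],[0,0,0],0],[[0,0,0],[0,0,0],0.3],[[0,0,0],[0,0,0],0.3],[[0,0,0],[0,0,0],0.3],[[-4,0,0],[0,0,0],0.5],[[-8,0,0],[0,0,0],0.5],[[-8,0,0],[0,0,0],0.5]]'
python3 to.py 543 -189 160 .233
```

```text
time: 4.7
eef_pos: [513.1, -60.2, 86.2]
tcp_rot: [-0.436, 0.558, -0.439, -0.553]
contact_force: [0.4, -15.4, -4.0]
finger_gap: 11.3
time: 5.4
eef_pos: [516.5, -60.0, 171.1]
tcp_rot: [-0.437, 0.561, -0.438, -0.55]
contact_force: [0.6, 0.4, -0.2]
finger_gap: 64.4
t 5.4 p [516.5 -60.  171.1] F [ 0.6  0.4 -0.2] gap 64.43603072449486 shift cm [  1.26   0.46 -13.15] turn [ 0.004 -0.012  0.009] j [-0.24  0.3   1.76 -0.01  1.06 -2.05]
```

```bash
python3 -m crank '[[[1,0.45,-5],[0.004,-0.012,0.009],0.5],[[1,0.45,-10],[0.004,-0.012,0.009],0.5],[[1.2,0.45,-13.15],[0.004,-0.012,0.009],0.5],[[1.2,0.45,-13.15],[0.004,-0.012,0.009],0.5],[[1.2,0.45,-13.15],[0.004,-0.012,0.009],0.5]]'
python3 to.py 543 -189 87 .233
python3 - <<'E'
from h import *
P=cams.camera_params('wrist');im=cams.get_image('wrist')[...,::-1].copy()
cv2.imwrite('pics/w3.png',im);import pickle;pickle.dump(P,open('w3.pkl','wb'))
print(proj(P,(543,-189,118)),proj(P,(532,-142,65)))
E
```

```text
time: 5.9
eef_pos: [542.5, -188.9, 159.7]
tcp_rot: [0.439, -0.554, 0.439, 0.555]
contact_force: [0.4, 1.1, -0.1]
finger_gap: 64.1
t 5.9 p [ 542.5 -188.9  159.7] F [ 0.4  1.1 -0.1] gap 64.08426404355706 shift cm [ 7.27 -0.05 -0.03] turn [-0.002  0.001 -0.001] j [-0.46  0.4   1.65  0.    1.1  -2.26]
[258.07059399 214.41599702] [309.99769788 193.79170743]
```

View pics/w3.png

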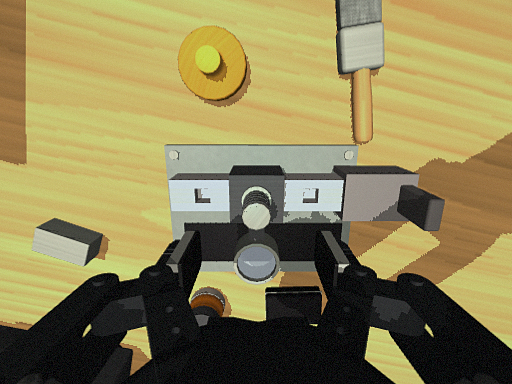

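The knob top is at (257,215) and the next hole at (311,194), both on prediction. I'll descend and grip.

```bash
python3 -m crank '[[[4,0,0],[0,0,0],0.5],[[7.2,0,0],[0,0,0],0.5],[[7.2,0,0],[0,0,0],0],[[7.2,0,0],[0,0,0],-0.5],[[7.2,0,0],[0,0,0],-1],[[7.2,0,0],[0,0,0],-1],[[7.2,0,0],[0,0,0],-1],[[7.2,0,0],[0,0,0],-1]]' 60
python3 to.py 543 -189 87 .233
```

```text
time: 6.75
eef_pos: [543.1, -188.2, 89.5]
tcp_rot: [-0.439, 0.555, -0.438, -0.554]
contact_force: [-0.4, 1.3, 6.4]
finger_gap: 20.1
t 6.75 p [ 543.1 -188.2   89.5] F [-0.4  1.3  6.4] gap 20.073158658371987 shift cm [ 0.25  0.03 -0.08] turn [-0.001  0.     0.001] j [-0.45  0.48  1.71  0.    0.94 -2.26]
```

```bash
python3 -m crank '[[[-0.5,0,0],[0,0,0],-1],[[-1.0,0,0],[0,0,0],-1],[[-1.6,0,0],[0,0,0],-1],[[-1.6,0,0],[0,0,0],-1],[[-1.6,0,0],[0,0,0],-1]]' 60
python3 to.py 543 -189 105 .233
```

```text
time: 7.25
eef_pos: [543.1, -188.2, 105.4]
tcp_rot: [-0.439, 0.555, -0.438, -0.554]
contact_force: [1.2, 0.0, -5.7]
finger_gap: 20.4
t 7.25 p [ 543.1 -188.2  105.4] F [ 1.2  0.  -5.7] gap 20.419719673576207 shift cm [ 0.04  0.02 -0.08] turn [-0.001  0.     0.001] j [-0.45  0.46  1.7   0.    0.98 -2.26]
```

```bash
python3 -m crank '[[[0,0,0.5],[0,0,0],-1],[[0,0,1],[0,0,0],-1],[[0,0,1.6],[0,0,0],-1],[[0,0,2.2],[0,0,0],-1],[[0,0,2.8],[0,0,0],-1],[[0,0,3.4],[0,0,0],-1],[[0,0,4],[0,0,0],-1],[[0,0,4.5],[0,0,0],-1],[[0,0,5],[0,0,0],-1],[[0,0,5],[0,0,0],-1],[[0,0,5],[0,0,0],-1]]' 60
python3 to.py 531.5 -139.6 89.5 .233
python3 - <<'E'
from h import *
P=cams.camera_params('wrist');im=cams.get_image('wrist')[...,::-1].copy()
cv2.imwrite('pics/w4.png',im)
E
```

```text
time: 8.35
eef_pos: [531.4, -138.8, 105.3]
tcp_rot: [0.439, -0.554, 0.438, 0.555]
contact_force: [2.2, 1.9, -6.7]
finger_gap: 20.3
t 8.35 p [ 531.4 -138.8  105.3] F [ 2.2  1.9 -6.7] gap 20.314935185945526 shift cm [ 1.58  0.01 -0.08] turn [-0.001  0.001  0.001] j [-0.38  0.43  1.76  0.    0.95 -2.19]
```

View pics/w4.png

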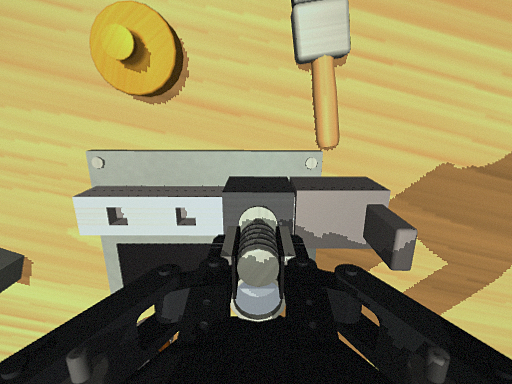

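The sleeve is at the next hole beside the cap, and both rear holes show at (117,216) and (186,215). I'll back off 0.5 mm and lower.

```bash
python3 -m crank '[[[0,0,-0.06],[0,0,0],-1],[[0.4,0,-0.06],[0,0,0],-1],[[0.8,0,-0.06],[0,0,0],-1],[[1.2,0,-0.06],[0,0,0],-1],[[1.6,0,-0.06],[0,0,0],-1],[[1.65,0,-0.06],[0,0,0],-1],[[1.65,0,-0.06],[0,0,0],-1],[[1.65,0,-0.06],[0,0,0],-1]]' 60
python3 to.py 531.5 -139.6 89.5 .233
```

```text
time: 9.2
eef_pos: [531.9, -140.1, 89.5]
tcp_rot: [-0.439, 0.555, -0.438, -0.554]
contact_force: [-1.8, -0.2, 6.6]
finger_gap: 20.2
t 9.2 p [ 531.9 -140.1   89.5] F [-1.8 -0.2  6.6] gap 20.198347680483998 shift cm [0.   0.03 0.06] turn [-0.001 -0.     0.002] j [-0.38  0.46  1.77  0.    0.92 -2.19]
```

```bash
python3 -m crank '[[[0.1,0,0],[0,0,0],-1],[[0.1,0,0],[0,0,0],-1],[[0.1,0,0],[0,0,0],-1],[[0.1,0,0],[0,0,0],-1]]' 60
python3 to.py 531.5 -139.6 89.5 .233
python3 - <<'E'
from h import *
a=cams.get_image('wrist')[150:320,180:330,::-1];b=cams.get_image('scene')[165:255,140:240,::-1]
cv2.imwrite('pics/f.png',np.hstack([cv2.resize(x,(400,400),interpolation=2) for x in(a,b)]))
E
```

```text
time: 9.6
eef_pos: [532.0, -140.6, 89.4]
tcp_rot: [-0.439, 0.555, -0.438, -0.554]
contact_force: [-2.6, 0.2, 9.1]
finger_gap: 20.2
t 9.6 p [ 532.  -140.6   89.4] F [-2.6  0.2  9.1] gap 20.227154285262724 shift cm [-0.01  0.03  0.11] turn [-0.001 -0.001  0.002] j [-0.38  0.46  1.77  0.    0.91 -2.19]
```

View pics/f.png

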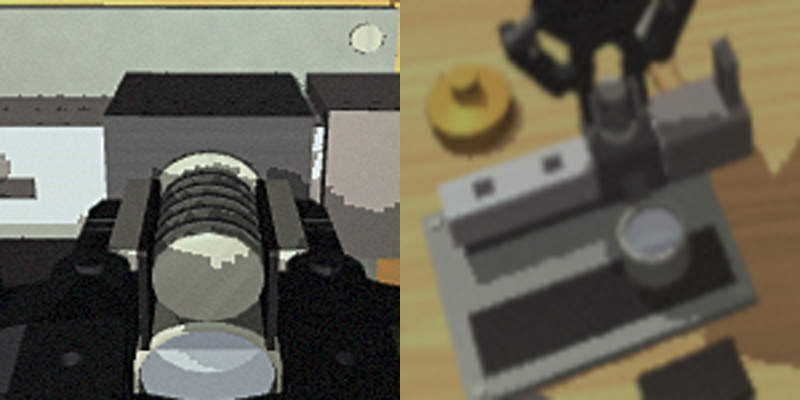

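The sleeve stands beside the drawn-out cap. The knob sits low on it and is still gripped.

```bash
python3 -c "
from rig import job;print(job.finish_job())"
```

```text
the job is handed in; nothing more can be done
None
```

I drew the end cap out to its stop, moved the sleeve one hole on and let the pin down in the next hole. I then handed the job in with the knob still gripped, at about 9.7 s on the clock. The hand-in gave no verdict, so these are my last checks:

- **Cap:** it moved about 45 mm. A further push then raised the force to 15 N with no movement, so I take it to be at its stop. The final picture shows it still drawn out.
- **Sleeve:** the gripper ended about 49 mm along the tube from where it first gripped the knob, within the 46 to 54 mm allowed. I could not read the joint itself, so a possible offset of up to 2 mm from the pin's play at the start is included.
- **Pin:** the gripper height was 89.4 mm, against 89.5 mm when I first gripped the knob with the pin home. Pushing 1 mm further down did not lower it and raised the force to 9 N, so the pin is seated.
- **Grip:** set to 60 N. The fingers read 20.2 mm apart, slightly under the knob's stated 22 mm, but that stayed steady from first grip to hand-in.
- **Other things on the shelf:** I touched none of them knowingly. The puck and brush look unmoved in the pictures; I did not measure the others again at the end.

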